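# Swap the setting gauge for a new rest pad in the grinding fixture

## Task

The red setting gauge is still standing in the pocket of the grinding fixture: hang it up by its eye on the peg of the grey stand, and fit the new orange rest pad in the pocket in its place, pressed fully home so that its top is flush with the aluminium plate. Leave the other things on the bench where they are.

Things in the scene. Friction and masses are not known exactly. Their poses are not given: they have to be found in the camera images.
- fixture: (all sizes in mm) bench fixture, fixed to the bench: aluminium plate 120 (x) x 150 (y) on two timber boards 190 long (y), the plate's top face 46 above the bench. In the middle of the plate is a rectangular pocket, 39 (x) x 59 (y), chamfered at the mouth. Origin: centre of its underside on the bench, z up
- pocket (a point): centre of the pocket's mouth, level with the plate's top face; axes as the fixture's (x across the pocket, y along it)
- seat (a joint): the dark steel plate that is the pocket's floor. It slides down stiffly (about 7 N) and stays where it is pushed: 0 = up (start), floor 10 mm below the mouth; 0.008 m = fully down against its stop, floor 18 mm below the mouth. A pad laid on it while it is up stands 8 mm proud
- gauge: red setting gauge, about 0.13 kg, an upside-down T: foot 34 (x) x 54 (y) x 16 high, and rising from its middle an upright plate 6 thick (x) x 44 wide (y), whose top is 98 above the underside of the foot. It stands in the pocket on the seat. Origin: centre of the foot's underside, z up
- gauge_eye (a point): centre of the round 28 mm hole through the gauge's upright plate (the hole's axis is the gauge's x), 44 above the foot's underside and 54 below the plate's top
- gauge_top (a point): middle of the top edge of the gauge's upright plate, 98 above the foot's underside; the plate can be pinched here across its 6 mm
- stand: peg stand, fixed to the bench: upright grey perforated panel 140 wide (y), 108 high, 6 thick, with a post 24 wide rising from its middle to 158, on a dark foot 100 (x) x 140 (y) x 8 high; one yellow peg sticks out level from near the post's top. Origin: on the bench at the middle of the panel's front face; x points into the panel, so the peg points along -x
- peg_mid (a point): point on the peg's axis, 37 in front of the post and 150 above the bench; axes as the stand's. The peg is 8 thick, level, runs to 70 in front of it and ends in a small upturned tip (75 to 79 in front, its top 11 above the peg's axis)
- pad: new orange rest pad, a block 36 (x) x 56 (y) x 18 high with two dark screw heads in its top, lying flat on the bench the right way up. Origin: centre of its underside, z up
- pad_top (a point): centre of the pad's top face, 18 above its underside
- worn_pad: worn grey pad, a bystander: like the orange one but grey and 12 high. Origin: centre of its underside
- tape: bystander: blue tape roll lying flat, 96 across, 25 high. Origin: centre of its underside
- disc: bystander: brown grinding disc with a yellow label lying flat, 116 across, 12 high. Origin: centre of its underside
- offcut: bystander: pale timber offcut 90 x 60 x 38 high. Origin: centre of its underside
- driver: bystander: screwdriver with a red handle, lying flat, about 200 long, handle under 35 thick
Things that resemble listed ones, but are neither listed nor needed, are in the scene too. There is more than one size of the gauge; the job needs the middle-sized.

How it is judged:
By the outcome, as a careful person would: the job done as asked, in the order asked, and still so for the second after the job is handed in, with the robot touching nothing.
It also fails if it takes over 67 s, if anything falls off the work surface, if the arm or the gripper's body presses on something with over 40 N, if the wrist force passes 120 N, or if a joint passes its speed limit or range.

## Robot

A 6-joint arm with a two-finger parallel gripper is mounted at the origin on the work surface. World frame = base frame: x ahead of the robot, y to its left, z up, the work surface at z = 0. Lengths are in m, angles in rad, forces in N, time in s.
With the tool pointing down it reaches from about 0.4 to 0.825 m from the base axis. Payload 7 kg.
Tool frame: the origin (TCP) lies midway between the tips of the shut fingers; the grasp point (between the pads) lies 19 mm behind it; z points along the fingers, y is the line along which they close (so a half turn about z gives the same grasp; the last joint's range is limited). The gripper opens to 85 mm and grips with 20 to 120 N. Pads are 22 mm wide; open, the fingers measure 114 mm over their backs; the gripper's body (76 mm by 85 mm) begins 54 mm behind the grasp point. The pads swing forward as they close: fully open they stand 13 mm farther back than shut.
Start: joints at [-0.994, 0.359, 0.012, 0, -1.224, -0.288], TCP at [0.192, -0.647, 0.231] pointing down, gripper open.
Joint ranges: [-3.07, 3.07], [-1.43, 2.12], [-1.02, 1.25], [-3.03, 1.67], [-3.05, -0], [-3.03, 3.03]. Speed limits (rad/s): [2.39, 2.39, 3.01, 3.14, 3.14, 3.14].

## Interface

Orientations are given as a 3x3 rotation matrix whose columns are the frame's x, y, z axes.
In Python, from rig import r, capture gives the robot as it stands. The module is installed in compiled form; this text tells all that it offers.
- The arm moves only by the tool step_arm, never from a script. Its arguments are lists of equal length, an entry for each row: "grip": the finger opening in mm, from 0 to 85.4; "linear": the shift along the tool's x, y, z in mm, a list of three; "twist": the turn about the tool's z in rad. In form: {"grip": [grip, ...], "linear": [[dx, dy, dz], ...], "twist": [twist, ...]}. A call has 1 to 12 rows; each row is the pose to reach, as a shift and turn from the pose commanded when the call began, along the tool's axes at that moment; what a row does not reach only later rows make up. A row lasts 1/8 s, in which the tool goes at most 62.5 mm and 10.7 degrees, less where a joint would pass 70% of its speed; a pose out of reach is approached as far as the arm can. A call with a gripper value outside its range is refused whole. The fingers move at their own pace and stop on an object; "squeeze" is the grip in N (left out, the last holds). Time passes only in rows, so rows that repeat a pose let the fingers close. It gives the time, the measured TCP pose, the force, the opening and the grip force at its end, in the units of the state.
- r.get_obs(): the state, without advancing time (a new reading comes with each control period).
- capture(name): name is "scene" or "top"; returns a dict with "img" (384x512x3 uint8, red, green, blue), "depth" (384x512 float32, m along the optical axis (not along the pixel's ray), 0 where there is no reading), "K" (3x3 intrinsics, pixels), "k1" (the pictures are not rectified: a ray, as slopes to the right and down, at radius r is drawn at 1 + k1 r^2 times it, then the intrinsics apply), "eye" and "attitude" of the camera in the world. Camera axes: x right, y down, z forward; pixel columns grow to the right and rows downward; lengths in m; the calibration is good to about 2 mm. A picture is of the moment at which its call begins.
- r.hand_in(): hands the job in; it is judged then, once.
The state is a dict: "time": time; "joint_pos": joint angles; "joint_vel": joint speeds; "joint_torque": joint torques, N m; "position": TCP position; "tcp_rot": TCP orientation; "force": force on the tool from outside, world axes, zero at the start; "wrist_torque": the same for the moment, N m; "finger_gap": finger opening in m; "gripper_force": force on a finger pad.
Only numpy, scipy, OpenCV 4.12 (cv2) and the standard library are available. Lean on these libraries where they do the work, as an engineer would, in place of code of your own. Each camera call takes 0.05 s, during which the arm holds its last target. There are 200 camera calls.

## Working session

There is one attempt and no reset: what is moved stays moved. The work goes in short steps, Python scripts to look and compute and a tool call to move; the robot and the scene stay as the last step left them, time stands still between calls to the robot, and variables do not carry over. Pictures are saved under pics/ and viewed, at most 10 in all, crops included, and the job is handed in when it is done.

Besides the shell and the picture viewer there is one more tool, called after "Request:" as name([rows], argument=value, ...), one row to a line, values as JSON. step_arm: Moves the arm, as the interface text tells. Its arguments: {"type":"object","properties":{"grip":{"type":"array"},"linear":{"type":"array"},"twist":{"type":"array"},"squeeze":{"type":"number"}},"required":["grip","linear","twist"]}

```bash
mkdir -p pics
cat > h.py <<'E'
import numpy as np, cv2, pickle
from rig import r, capture
def snap(n,f):
    c=capture(n); pickle.dump(c,open(f'pics/{f}.pkl','wb')); cv2.imwrite(f'pics/{f}.png',c['img'][...,::-1]); return c
def world(c):
    K=np.array(c['K']); d=c['depth']; h,w=d.shape
    u,v=np.meshgrid(np.arange(w),np.arange(h))
    p=cv2.undistortPoints(np.stack([u,v],-1).reshape(-1,1,2).astype(np.float64),K,np.array([c['k1'],0,0,0.])).reshape(h,w,2)
    P=np.dstack([p,np.ones((h,w))])*d[...,None]
    return P@np.array(c['attitude']).T+np.array(c['eye'])
E
python3 - <<'E'
from h import *
for n in('scene','top'):
    c=snap(n,n+'0'); print(n,c['K'],c['k1'],c['eye'],c['attitude'])
a=cv2.imread('pics/scene0.png');b=cv2.imread('pics/top0.png')
o=r.get_obs();print(o['position'],o['tcp_rot'],o['time'])
E
```

```text
scene [[359.67678082   0.         256.47202078]
 [  0.         359.67678082 196.44060317]
 [  0.           0.           1.        ]] -0.059550567336634226 [1.17695035 0.57546262 0.65693557] [[-0.68306607  0.38963076 -0.61774478]
 [ 0.73029318  0.37551583 -0.57066605]
 [ 0.0096239  -0.84093741 -0.54104681]]
top [[362.61076732   0.         251.82338848]
 [  0.         362.61076732 191.15822025]
 [  0.           0.           1.        ]] -0.09217315740350918 [0.33050213 0.00174483 1.185882  ] [[-0.01884289 -0.98108799  0.19264295]
 [-0.99955597  0.01403657 -0.02628394]
 [ 0.02308282 -0.19305267 -0.98091684]]
[ 0.19208887 -0.64664549  0.23047062] [[-9.58617102e-01 -2.84697984e-01 -5.56916794e-04]
 [-2.84698493e-01  9.58616129e-01  1.37276143e-03]
 [ 1.43047010e-04  1.47450595e-03 -9.99998903e-01]] 0.1
```

View pics/scene0.png

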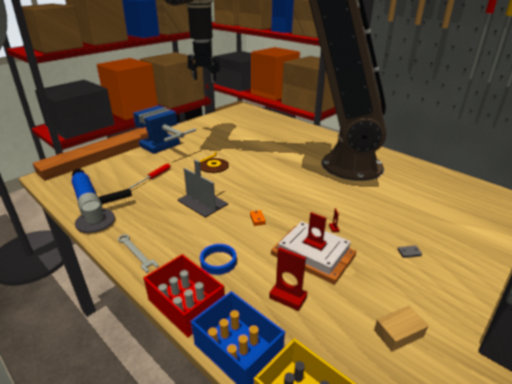

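View pics/top0.png

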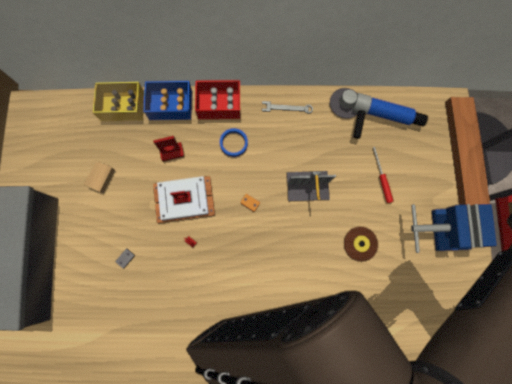

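The scene picture shows the fixture with the middle gauge at about (316,240), larger and smaller gauges at (290,280) and (335,220), the orange pad at (258,217) and the stand at (202,190). In the top view these are the fixture at (182,198), pad at (250,203), and stand at (308,186) with its peg pointing down-image to (310,212).

```bash
cat >> h.py <<'E'
def rect(P):
    (cx,cy),(w,h),a=cv2.minAreaRect((P[:,:2]*1000).astype(np.float32)); return np.round([cx,cy,w,h,a],1)
def box(s,u0,u1,v0,v1):
    m=np.zeros(s,bool); m[v0:v1,u0:u1]=1; return m
E
python3 - <<'E'
from h import *
ct=pickle.load(open('pics/top0.pkl','rb'));cs=pickle.load(open('pics/scene0.pkl','rb'))
for nm,c,bx in(('top',ct,dict(fix=(145,222,170,228),pad=(236,266,190,216),stand=(280,340,162,222))),('scene',cs,dict(fix=(268,358,205,282),pad=(246,270,205,228),stand=(172,232,152,220)))):
    W=world(c);I=c['img'].astype(int);R,G,B=I[...,0],I[...,1],I[...,2];s=R.shape
    f=box(s,*bx['fix']);z=W[...,2]
    red=f&(R>90)&(G<50)&(B<60)
    pl=f&(np.abs(z-.046)<.007)&(np.abs(R-B)<40)&(R>120)
    print(nm,'plate',pl.sum(),rect(W[pl]),np.median(z[pl]))
    print(' red',red.sum(),W[red].mean(0).round(4),'z',z[red].min(),z[red].max())
    t=red&(z>.10);print(' red top',t.sum(),rect(W[t]),z[t].max())
    p=box(s,*bx['pad'])&(R>150)&(B<90)&(R-G>60)
    pt=p&(z>.012);print(' pad',p.sum(),rect(W[p]),'top',rect(W[pt]),np.median(z[pt]))
    S=box(s,*bx['stand']); 
    y=S&(R>150)&(G>110)&(B<80)&(z>.1); print(' peg',y.sum(),W[y].round(3)[:40:3].tolist() if y.sum() else '')
    for lo,hi in((.004,.02),(.04,.1),(.115,.17)):
        q=S&(z>lo)&(z<hi)&~y&(np.abs(R-B)<40); print(' stand',lo,q.sum(),rect(W[q]) if q.sum()>3 else '')
def sheet(c,bx,k): 
    u0,u1,v0,v1=bx; return cv2.resize(c['img'][v0:v1,u0:u1,::-1],(400,400),interpolation=cv2.INTER_CUBIC)
cv2.imwrite('pics/crop0.png',np.hstack([sheet(ct,(140,225,160,235),5),sheet(cs,(165,255,150,240),5)]))
E
```

```text
top plate 1500 [536.6 195.7 121.4 149.6   7.9] 0.04655982075611742
 red 76 [0.5341 0.1891 0.0771] z 0.04772499297159771 0.13895114272507114
 red top 20 [535.1 190.6   6.3  39.   14.9] 0.13895114272507114
 pad 125 [523.6 -22.2  49.8  32.6  56. ] top [523.6 -22.2  49.8  32.6  56. ] 0.018249120406701014
 peg 47 [[0.579, -0.216, 0.154], [0.573, -0.216, 0.154], [0.57, -0.219, 0.153], [0.564, -0.215, 0.156], [0.56, -0.218, 0.156], [0.555, -0.215, 0.152], [0.552, -0.217, 0.155], [0.547, -0.215, 0.15], [0.543, -0.214, 0.152], [0.54, -0.217, 0.153], [0.537, -0.22, 0.153], [0.531, -0.217, 0.153], [0.528, -0.219, 0.153], [0.522, -0.216, 0.155]]
 stand 0.004 759 [ 578.4 -216.3   99.5  139.5    1.5]
 stand 0.04 162 [ 583.1 -214.7  137.4    5.5   89.8]
 stand 0.115 37 [ 583.4 -215.4   24.2    9.3   86.6]
scene plate 1394 [538.5 194.9 120.  151.4   7.3] 0.04703470601654225
 red 426 [0.5846 0.2095 0.0844] z 0.0007266199094505543 0.6569355740035213
 red top 148 [871.4 350.9 752.9  91.8  29.4] 0.6569355740035213
 pad 171 [823.1 266.2 938.8  46.   44. ] top [832.6 274.5 913.6  44.8  44. ] 0.019141395178134568
 peg 45 [[0.511, -0.22, 0.16], [0.514, -0.218, 0.158], [0.517, -0.219, 0.156], [0.529, -0.219, 0.156], [0.519, -0.217, 0.153], [0.535, -0.217, 0.156], [0.525, -0.215, 0.153], [0.547, -0.217, 0.156], [0.538, -0.214, 0.154], [0.551, -0.218, 0.154], [0.566, -0.218, 0.156], [0.556, -0.216, 0.153], [0.567, -0.217, 0.153], [0.576, -0.216, 0.153]]
 stand 0.004 480 [ 549.3 -292.6  329.7  134.8   67.3]
 stand 0.04 448 [ 590.7 -213.4    8.6  137.5    1.8]
 stand 0.115 69 [ 587.6 -216.2   23.4   10.3   86.7]
```

View pics/crop0.png

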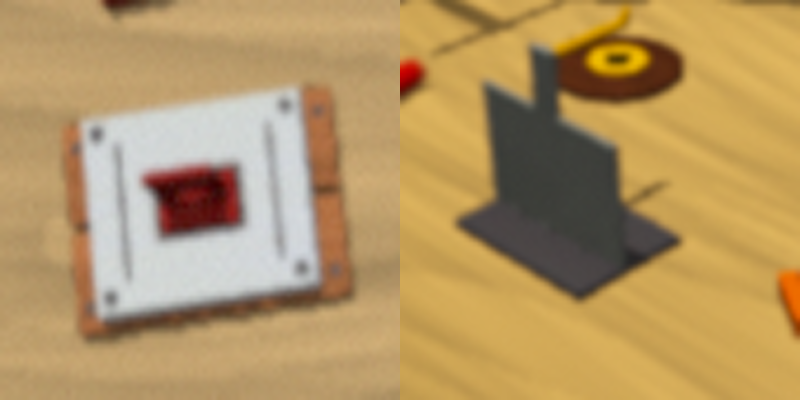

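Run:
```python
from h import *
ct=pickle.load(open('pics/top0.pkl','rb'));cs=pickle.load(open('pics/scene0.pkl','rb'))
def near(W,x,y,d): return np.hypot(W[...,0]-x,W[...,1]-y)<d
for nm,c in(('top',ct),('scene',cs)):
    W=world(c);I=c['img'].astype(int);R,G,B=I[...,0],I[...,1],I[...,2];z=W[...,2]
    red=near(W,.537,.195,.045)&(R>70)&(R-G>45)&(R-B>40)&(z>.055)&(z<.16)
    for lo,hi in((.06,.1),(.1,.16),(.12,.16)):
        q=red&(z>lo)&(z<hi); X=W[q]
        print(nm,'red',lo,len(X),X.mean(0).round(4),rect(X), 'yaw of plate', np.degrees(np.arctan(cv2.fitLine((X[:,:2]*1000).astype(np.float32),cv2.DIST_HUBER,0,.01,.01)[:2,0]@np.array([[-1,0],[0,0]])[:,0]/1)) if 0 else cv2.fitLine((X[:,:2]*1000).astype(np.float32),cv2.DIST_HUBER,0,.01,.01).ravel().round(3), z[q].max())
    p=near(W,.5236,-.0222,.05)&(R>130)&(R-B>90)&(R-G>50)&(z>.014)&(z<.03)
    print(nm,'pad',p.sum(),rect(W[p]),np.median(z[p]))
    y=near(W,.545,-.217,.06)&(R-B>70)&(G-B>40)&(z>.13)&(z<.2)
    X=W[y];f=cv2.fitLine((X*1000).astype(np.float32),cv2.DIST_HUBER,0,.01,.01).ravel();print(nm,'peg',y.sum(),f.round(3),'x range',X[:,0].min(),X[:,0].max(),'zmax',X[:,2].max())
    q=near(W,.583,-.215,.08)&(z>.03)&(z<.17)&(np.abs(R-B)<35);X=W[q];print(' panel x',np.percentile(X[:,0],[2,50,98]), cv2.fitLine((X[:,:2]*1000).astype(np.float32),cv2.DIST_HUBER,0,.01,.01).ravel().round(3))
```

```text
top red 0.06 28 [0.5353 0.1912 0.0758] [536.2 193.2   6.3  43.9   7.6] yaw of plate [ 1.35000e-01 -9.91000e-01  5.34691e+02  1.91593e+02] 0.09973195255529799
top red 0.1 47 [0.5359 0.1913 0.1293] [536.7 192.    7.   41.6   8.5] yaw of plate [ 1.47000e-01 -9.89000e-01  5.35357e+02  1.91595e+02] 0.13895114272507114
top red 0.12 40 [0.5359 0.1922 0.133 ] [536.6 192.3   6.6  40.8   7.5] yaw of plate [ 1.54000e-01 -9.88000e-01  5.35535e+02  1.92364e+02] 0.13895114272507114
top pad 161 [523.2 -21.5  54.9  35.9  56.2] 0.018419066303242637
top peg 62 [ 9.99000e-01  2.60000e-02 -2.10000e-02  5.45039e+02 -2.16999e+02
  1.53733e+02] x range 0.5061936200185755 0.5789761103593457 zmax 0.16175010556439195
 panel x [0.58093501 0.58353396 0.58963653] [ 2.30000e-02 -1.00000e+00  5.83326e+02 -2.11916e+02]
scene red 0.06 111 [0.5395 0.1944 0.0755] [537.9 195.    9.2  42.7  11.5] yaw of plate [ 1.33000e-01 -9.91000e-01  5.39590e+02  1.94996e+02] 0.0998428487547307
scene red 0.1 220 [0.5394 0.1951 0.1199] [538.3 194.2   9.8  45.    9.1] yaw of plate [ 1.72000e-01 -9.85000e-01  5.39724e+02  1.95796e+02] 0.13774521688524854
scene red 0.12 112 [0.539  0.1956 0.1295] [538.2 194.8   9.8  43.1   9.1] yaw of plate [ 1.68000e-01 -9.86000e-01  5.39558e+02  1.95531e+02] 0.13774521688524854
scene pad 147 [525.8 -22.5  58.1  35.7  56.9] 0.019142167832185586
scene peg 60 [ 9.97000e-01 -1.00000e-03 -8.10000e-02  5.43713e+02 -2.17167e+02
  1.53706e+02] x range 0.5086850991925864 0.5917193185842083 zmax 0.16225271682900622
 panel x [0.58660686 0.59023409 0.59336837] [ 3.00000e-02 -1.00000e+00  5.90338e+02 -2.11101e+02]
```

```bash
cat >> h.py <<'E'
def go(x,y,z,psi=None):
    "shift in tool axes (mm) and twist to bring TCP to x,y,z (m) with tool y at psi degrees"
    o=r.get_obs();R=np.array(o['tcp_rot']);d=(np.array([x,y,z])-o['position'])@R*1000
    a=np.degrees(np.arctan2(R[1,1],R[0,1])); t=0 if psi is None else -np.radians((psi-a+180)%360-180)
    print('lin',d.round(1),'twist',round(t,3),'| t',round(o['time'],2),'pos',np.round(o['position'],4),'psi',a.round(2),'F',np.round(o['force'],1),'gap',o['finger_gap'],'tilt',R[2,2].round(5),'q',np.round(o['joint_pos'],2))
E
python3 -c "
from h import *
go(.537,.194,.225,188.5)"
```

```text
lin [-570.   707.7    6.4] twist -1.43 | t 0.1 pos [ 0.1921 -0.6466  0.2305] psi 106.54 F [-0.2 -0.3 -0.8] gap 0.08527788643563519 tilt -1.0 q [-0.99  0.36  0.01 -0.   -1.22 -0.29]
```

Request:
step_arm([
  [-36, 44, 0],
  [-72, 89, 0],
  [-108, 133, 0],
  [-144, 178, 0],
  [-180, 222, 0],
  [-216, 267, 0],
  [-252, 311, 0],
  [-288, 356, 0],
  [-324, 400, 0],
  [-360, 445, 0],
  [-396, 490, 0],
  [-432, 535, 5],
], grip=[85, 85, 85, 85, 85, 85, 85, 85, 85, 85, 85, 85], twist=[-0.1, -0.2, -0.3, -0.4, -0.5, -0.6, -0.7, -0.8, -0.9, -1.0, -1.1, -1.2], squeeze=60)

```text
time: 1.6
position: [0.4544, -0.0091, 0.2267]
tcp_rot: [[-0.078, -0.997, 0.001], [-0.997, 0.078, 0.0], [-0.0, -0.001, -1.0]]
force: [0.4, -0.3, -0.9]
finger_gap: 0.085
gripper_force: 0.0
```

```bash
python3 -c "
from h import *
go(.537,.194,.190,188.5)"
```

```text
lin [-209.   -66.5   36.8] twist -0.227 | t 1.6 pos [ 0.4544 -0.0091  0.2267] psi 175.52 F [ 0.4 -0.3 -0.9] gap 0.08501356264618058 tilt -1.0 q [ 0.42 -0.01 -0.46  0.   -1.12 -0.49]
```

Request:
step_arm([
  [-45, -14, 0],
  [-90, -28, 0],
  [-135, -42, 10],
  [-180, -57, 25],
  [-209, -66, 35],
  [-209, -66, 35],
  [-209, -66, 35],
  [-209, -66, 35],
  [-209, -66, 35],
], grip=[85, 85, 85, 85, 85, 85, 60, 50, 50], twist=[-0.05, -0.1, -0.15, -0.2, -0.227, -0.227, -0.227, -0.227, -0.227])

```text
time: 2.72
position: [0.5368, 0.1912, 0.1919]
tcp_rot: [[0.144, -0.99, 0.001], [-0.99, -0.144, 0.001], [-0.001, -0.001, -1.0]]
force: [0.4, 0.4, -0.1]
finger_gap: 0.0497
gripper_force: 0.0
```

Run:
```python
from h import *
go(.537,.194,.106,188.5)
c=snap('scene','s1'); d=snap('top','t1')
cv2.imwrite('pics/m1.png',np.hstack([cv2.resize(c['img'][170:290,240:390,::-1],(400,320),interpolation=3),cv2.resize(d['img'][140:260,110:260,::-1],(400,320),interpolation=3)]))
```

```text
lin [-2.7 -0.5 85.9] twist -0.004 | t 2.73 pos [0.5368 0.1912 0.1919] psi -171.74 F [ 0.4  0.4 -0.1] gap 0.04971310684137199 tilt -1.0 q [ 0.69  0.22 -0.28 -0.   -1.07 -0.54]
```

View pics/m1.png

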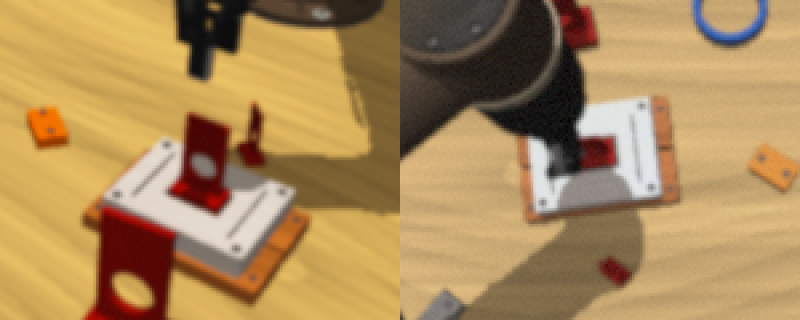

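The gripper hangs above the middle gauge (left half, fingers at (205,60), gauge top at (207,118)), so it can go down.

Request:
step_arm([
  [-3, 0, 30],
  [-3, 0, 60],
  [-3, 0, 86],
  [-3, 0, 86],
  [-3, 0, 86],
  [-3, 0, 86],
  [-3, 0, 86],
  [-3, 0, 86],
  [-3, 0, 86],
  [-3, 0, 86],
], grip=[50, 50, 50, 50, 0, 0, 0, 0, 0, 0], twist=[0, 0, 0, 0, 0, 0, 0, 0, 0, 0], squeeze=60)

```text
time: 4.08
position: [0.5368, 0.195, 0.1057]
tcp_rot: [[0.145, -0.989, 0.001], [-0.989, -0.145, 0.001], [-0.0, -0.001, -1.0]]
force: [-0.1, 1.2, 4.7]
finger_gap: 0.0049
gripper_force: 61.0
```

Request:
step_arm([
  [0, 0, -10],
  [0, 0, -25],
  [0, 0, -45],
  [0, 0, -65],
  [0, 0, -85],
  [0, 0, -85],
], grip=[0, 0, 0, 0, 0, 0], twist=[0, 0, 0, 0, 0, 0])

```text
time: 4.82
position: [0.5373, 0.1952, 0.1924]
tcp_rot: [[0.145, -0.989, 0.003], [-0.989, -0.145, 0.002], [-0.002, -0.003, -1.0]]
force: [0.5, 0.6, -2.3]
finger_gap: 0.0048
gripper_force: 60.1
```

Run:
```python
from h import *
go(.43,-.217,.190,181.5)
```

```text
lin [392.4 165.7   1.2] twist 0.119 | t 4.83 pos [0.5373 0.1952 0.1924] psi -171.69 F [ 0.5  0.6 -2.3] gap 0.0048013817070454 tilt -0.99999 q [ 0.69  0.22 -0.28  0.   -1.07 -0.55]
```

Request:
step_arm([
  [25, 10, 0],
  [63, 23, 0],
  [103, 38, 0],
  [143, 53, 0],
  [183, 68, 0],
  [223, 83, 0],
  [263, 98, 0],
  [303, 112, 0],
  [340, 126, 0],
  [370, 137, 0],
  [395, 146, 0],
  [395, 146, 0],
], grip=[0, 0, 0, 0, 0, 0, 0, 0, 0, 0, 0, 0], twist=[0.01, 0.02, 0.03, 0.04, 0.05, 0.06, 0.07, 0.08, 0.09, 0.1, 0.119, 0.119])

```text
time: 6.32
position: [0.4472, -0.2188, 0.1893]
tcp_rot: [[0.023, -1.0, -0.002], [-1.0, -0.023, 0.0], [-0.0, 0.002, -1.0]]
force: [0.8, -0.2, -1.8]
finger_gap: 0.0052
gripper_force: 59.9
```

Run:
```python
from h import *
go(.45,-.217,.180,181.5)
c=snap('scene','s2');d=snap('top','t2')
for n,c in(('s',c),('t',d)):
    W=world(c);I=c['img'].astype(int);R,G,B=I[...,0],I[...,1],I[...,2];z=W[...,2]
    near=np.hypot(W[...,0]-.45,W[...,1]+.217)<.05
    q=near&(R>60)&(R-G>40)&(R-B>35)&(z>.05)&(z<.25);X=W[q];print(n,len(X),X.min(0).round(4),X.max(0).round(4))
    u=X[(X[:,2]>.145)]; print('upright',len(u),rect(u) if len(u)>3 else '',cv2.fitLine((u[:,:2]*1000).astype(np.float32),2,0,.01,.01).ravel().round(3) if len(u)>5 else '')
    y=(np.hypot(W[...,0]-.545,W[...,1]+.217)<.06)&(R-B>70)&(G-B>40)&(z>.13)&(z<.2);P=W[y]
    if len(P)>5: print(' peg',len(P),P.min(0).round(4),P.max(0).round(4),P.mean(0).round(4))
c=pickle.load(open('pics/s2.pkl','rb'))
cv2.imwrite('pics/m2.png',np.hstack([cv2.resize(c['img'][110:230,150:270,::-1],(400,400),interpolation=3),cv2.resize(d['img'][130:250,250:370,::-1],(400,400),interpolation=3)]))
```

```text
lin [-1.8 -2.9  9.3] twist -0.003 | t 6.33 pos [ 0.4472 -0.2188  0.1893] psi -178.7 F [ 0.8 -0.2 -1.8] gap 0.00520486641310876 tilt -1.0 q [-0.06  0.1  -0.43 -0.   -1.04  0.08]
s 261 [ 0.4314 -0.2466  0.1206] [ 0.4687 -0.19    0.2182]
upright 128 [ 449.3 -221.1   11.9   50.2    0.7] [ 2.00000e-02 -1.00000e+00  4.50122e+02 -2.14240e+02]
 peg 60 [ 0.5089 -0.2325  0.1314] [ 0.5925 -0.2077  0.1622] [ 0.5466 -0.2182  0.1526]
t 118 [ 0.4304 -0.23    0.1246] [ 0.4608 -0.19    0.2185]
upright 35 [ 439.8 -204.3   21.6   12.7   72.8] [   0.567    0.824  443.31  -201.253]
```

View pics/m2.png

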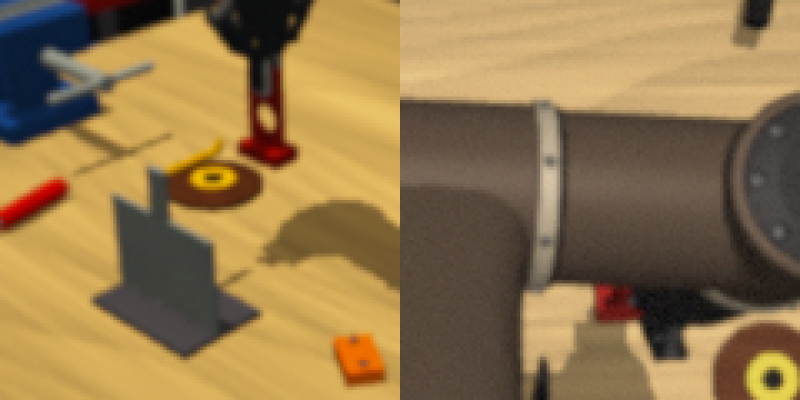

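The gauge hangs upright at (268,120) of the left crop, facing the peg tip at (218,148); I lower it to threading height and let it settle.

Request:
step_arm([
  [0, 0, 5],
  [0, 0, 10],
  [0, 0, 10],
  [0, 0, 10],
], grip=[0, 0, 0, 0], twist=[0, 0, 0, 0])

```text
time: 6.92
position: [0.4492, -0.217, 0.1803]
tcp_rot: [[0.027, -1.0, -0.0], [-1.0, -0.027, -0.0], [0.0, 0.0, -1.0]]
force: [-0.2, 0.5, -1.0]
finger_gap: 0.0048
gripper_force: 59.9
```

Run:
```python
from h import *
go(.546,-.217,.1795,181.5)
c=snap('scene','s3');W=world(c);I=c['img'].astype(int);R,G,B=I[...,0],I[...,1],I[...,2];z=W[...,2]
q=(np.hypot(W[...,0]-.45,W[...,1]+.217)<.05)&(R>60)&(R-G>40)&(R-B>35)&(z>.05)&(z<.25)
m=q.astype(np.uint8)
cn,h=cv2.findContours(m,cv2.RETR_CCOMP,cv2.CHAIN_APPROX_NONE)
K=np.array(c['K']);A=np.array(c['attitude']);E=np.array(c['eye'])
for k,hh in zip(cn,h[0]):
    if hh[3]>=0 and len(k)>8:
        hm=np.zeros_like(m);cv2.drawContours(hm,[k],-1,1,-1);hm&=1-m
        v,u=np.nonzero(hm);ct=np.array([[[u.mean(),v.mean()]]]);
        p=cv2.undistortPoints(ct,K,np.array([c['k1'],0,0,0.])).ravel();ray=A@np.r_[p,1]
        for x in(.447,.451): print(len(u),ct.ravel(),x,(E+ray*(x-E[0])/ray[0]).round(4))
u=W[q&(z>.12)]; print('upright x',np.percentile(u[:,0],[5,50,95]),'z',W[q][:,2].min(),W[q][:,2].max())
```

```text
lin [  2.5 -96.8   0.8] twist 0.0 | t 6.92 pos [ 0.4492 -0.217   0.1803] psi -178.48 F [-0.2  0.5 -1. ] gap 0.004849256770710196 tilt -1.0 q [-0.06  0.11 -0.44  0.   -1.02  0.08]
27 [229.59259259 147.55555556] 0.447 [ 0.447  -0.2214  0.1536]
27 [229.59259259 147.55555556] 0.451 [ 0.451  -0.217   0.1563]
upright x [0.44684087 0.45319194 0.46654621] z 0.11247434268121959 0.2099504910685301
```

Request:
step_arm([
  [0, -10, 1.5],
  [1, -24, 1.5],
  [1.5, -38, 1.5],
  [2, -52, 1.5],
  [2, -66, 1.5],
  [2, -80, 1.5],
  [2, -80, 1.5],
  [2, -80, 1.5],
], grip=[0, 0, 0, 0, 0, 0, 0, 0], twist=[0, 0, 0, 0, 0, 0, 0, 0])

```text
time: 7.98
position: [0.5287, -0.2171, 0.1786]
tcp_rot: [[0.026, -1.0, -0.001], [-1.0, -0.026, 0.0], [-0.0, 0.001, -1.0]]
force: [-0.3, -0.2, -1.5]
finger_gap: 0.0048
gripper_force: 59.9
```

Run:
```python
from h import *
go(.546,-.217,.166,181.5)
c=snap('scene','s4')
cv2.imwrite('pics/m4.png',cv2.resize(c['img'][110:210,170:270,::-1],(500,500),interpolation=3))
```

```text
lin [  0.4 -17.3  12.6] twist -0.0 | t 7.97 pos [ 0.5287 -0.2171  0.1786] psi -178.52 F [-0.3 -0.2 -1.5] gap 0.004822628420244625 tilt -1.0 q [-0.05  0.23 -0.29 -0.   -1.05  0.07]
```

View pics/m4.png

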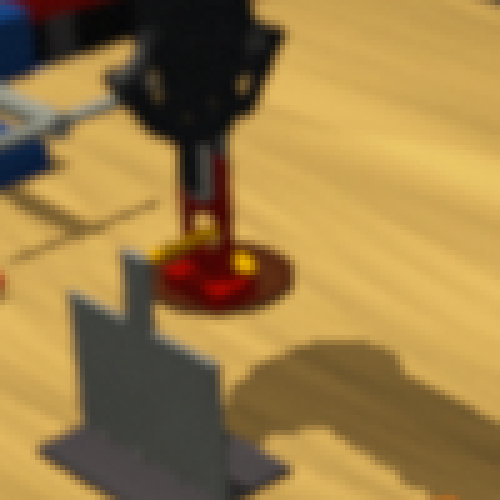

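The peg now runs from the post (130,260) into the eye at about (205,235), with no contact force, so I go on to the middle and lower.

Request:
step_arm([
  [0, -9, 0],
  [0, -17, 0],
  [0, -17, 4],
  [0, -17, 8],
  [0, -17, 12],
  [0, -17, 12],
  [0, -17, 12],
], grip=[0, 0, 0, 0, 0, 0, 0], twist=[0, 0, 0, 0, 0, 0, 0])

```text
time: 8.9
position: [0.5459, -0.2167, 0.1668]
tcp_rot: [[0.026, -1.0, -0.0], [-1.0, -0.026, 0.0], [-0.0, 0.0, -1.0]]
force: [-0.0, 0.5, -2.1]
finger_gap: 0.0051
gripper_force: 60.0
```

Request:
step_arm([
  [0, 0, 1],
  [0, 0, 2],
  [0, 0, 2.5],
  [0, 0, 2.5],
  [0, 0, 2.5],
], grip=[0, 0, 0, 0, 0], twist=[0, 0, 0, 0, 0])

```text
time: 9.52
position: [0.5462, -0.2169, 0.1661]
tcp_rot: [[0.027, -1.0, 0.001], [-1.0, -0.027, -0.001], [0.001, -0.001, -1.0]]
force: [-4.6, 2.8, 10.9]
finger_gap: 0.005
gripper_force: 62.0
```

Request:
step_arm([
  [0, 0, -1],
  [0, 0, -1.5],
  [0, 0, -1.5],
  [0, 0, -1.5],
  [0, 0, -1.5],
  [0, 0, -1.5],
  [0, 0, -1.5],
  [0, 0, -1.5],
], grip=[0, 0, 4, 8, 14, 22, 26, 26], twist=[0, 0, 0, 0, 0, 0, 0, 0])

```text
time: 10.52
position: [0.5461, -0.2167, 0.1658]
tcp_rot: [[0.026, -1.0, -0.0], [-1.0, -0.026, -0.0], [0.0, 0.0, -1.0]]
force: [-0.4, -0.4, 0.3]
finger_gap: 0.0262
gripper_force: 0.0
```

Run:
```python
from h import *
go(.5245,-.022,.23,146.5)
c=snap('scene','s5')
cv2.imwrite('pics/m5.png',cv2.resize(c['img'][110:210,170:270,::-1],(500,500),interpolation=3))
```

```text
lin [-195.2   16.5  -64.2] twist 0.611 | t 10.53 pos [ 0.5461 -0.2167  0.1658] psi -178.51 F [-0.4 -0.4  0.3] gap 0.02619384124127866 tilt -1.0 q [-0.05  0.27 -0.28  0.   -1.03  0.07]
```

View pics/m5.png

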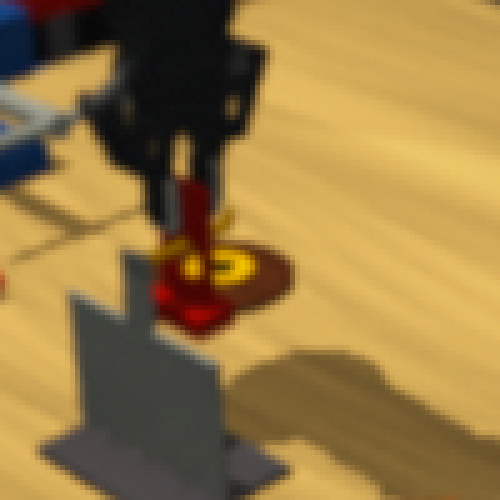

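The gauge hangs upright on the peg with the fingers open clear of it (red plate at (190,230), peg through the eye at (175,250) to its tip at (225,215)). Now the pad.

Request:
step_arm([
  [0, 0, -25],
  [0, 0, -50],
  [0, 0, -64],
  [-40, 4, -64],
  [-80, 7, -64],
  [-120, 11, -64],
  [-160, 14, -64],
  [-195, 16.5, -64],
  [-195, 16.5, -34],
  [-195, 16.5, 6],
  [-195, 16.5, 46],
  [-195, 16.5, 86],
], grip=[26, 26, 26, 40, 60, 60, 60, 60, 60, 60, 60, 60], twist=[0, 0, 0, 0.1, 0.2, 0.3, 0.45, 0.611, 0.611, 0.611, 0.611, 0.611])

```text
time: 12.08
position: [0.5242, -0.0221, 0.0786]
tcp_rot: [[-0.552, -0.834, 0.0], [-0.834, 0.552, 0.0], [-0.0, -0.0, -1.0]]
force: [0.0, 1.2, 0.7]
finger_gap: 0.06
gripper_force: 0.0
```

Request:
step_arm([
  [0, 0, 0],
  [0, 0, 0],
], grip=[60, 60], twist=[0, 0])

```text
time: 12.32
position: [0.5253, -0.0221, 0.081]
tcp_rot: [[-0.552, -0.834, 0.001], [-0.834, 0.552, -0.0], [-0.0, -0.001, -1.0]]
force: [1.6, 0.3, 1.2]
finger_gap: 0.0597
gripper_force: 0.0
```

Run:
```python
from h import *
go(.5245,-.022,.010,146.5)
for n,k in(('scene','s6'),('top','t6')):
    c=snap(n,k)
    W=world(c);I=c['img'].astype(int);R,G,B=I[...,0],I[...,1],I[...,2];z=W[...,2]
    p=(np.hypot(W[...,0]-.5245,W[...,1]+.022)<.05)&(R>60)&(R-B>50)&(R-G>30)&(z>.014)&(z<.03);print(n,p.sum(),rect(W[p]) if p.sum()>4 else '')
```

```text
lin [ 0.4  0.8 71. ] twist 0.0 | t 12.32 pos [ 0.5253 -0.0221  0.081 ] psi 146.51 F [1.6 0.3 1.2] gap 0.05969452078306215 tilt -1.0 q [ 0.33  0.27 -0.51  0.   -0.79 -0.92]
scene 148 [525.1 -23.1  60.4  35.8  57.1]
top 55 [513.1 -34.3  23.5  34.6  54.8]
```

Request:
step_arm([
  [0, 1, 30],
  [0, 1, 55],
  [0, 1, 71],
  [0, 1, 71],
  [0, 1, 71],
  [0, 1, 71],
  [0, 1, 71],
  [0, 1, 71],
  [0, 1, 71],
], grip=[60, 60, 60, 60, 30, 30, 30, 30, 30], twist=[0, 0, 0, 0, 0, 0, 0, 0, 0], squeeze=60)

```text
time: 13.55
position: [0.5248, -0.0214, 0.0106]
tcp_rot: [[-0.552, -0.834, 0.003], [-0.834, 0.552, 0.001], [-0.002, -0.002, -1.0]]
force: [-1.2, -0.6, 6.0]
finger_gap: 0.0336
gripper_force: 59.5
```

Request:
step_arm([
  [0, 0, -15],
  [0, 0, -40],
  [0, 0, -65],
  [0, 0, -90],
  [0, 0, -90],
], grip=[30, 30, 30, 30, 30], twist=[0, 0, 0, 0, 0])

```text
time: 14.18
position: [0.5253, -0.0212, 0.1022]
tcp_rot: [[-0.552, -0.834, 0.005], [-0.834, 0.552, 0.001], [-0.004, -0.004, -1.0]]
force: [0.9, 0.7, -0.7]
finger_gap: 0.0339
gripper_force: 60.2
```

Run:
```python
from h import *
go(.537,.195,.10,187.6)
```

```text
lin [-186.8  109.6    2.6] twist -0.717 | t 14.18 pos [ 0.5253 -0.0212  0.1022] psi 146.5 F [ 0.9  0.7 -0.7] gap 0.03393629311454593 tilt -0.99998 q [ 0.33  0.24 -0.49  0.   -0.84 -0.92]
```

Request:
step_arm([
  [-25, 15, 0],
  [-60, 35, 0],
  [-95, 56, 0],
  [-130, 76, 0],
  [-165, 97, 0],
  [-187, 110, 0],
  [-187, 110, 0],
  [-187, 110, 0],
  [-187, 110, 0],
], grip=[30, 30, 30, 30, 30, 30, 30, 30, 30], twist=[-0.1, -0.2, -0.3, -0.42, -0.57, -0.717, -0.717, -0.717, -0.717])

```text
time: 15.3
position: [0.535, 0.1941, 0.0989]
tcp_rot: [[0.13, -0.992, -0.0], [-0.992, -0.13, -0.0], [0.0, 0.0, -1.0]]
force: [-0.4, -0.3, -0.3]
finger_gap: 0.0336
gripper_force: 60.1
```

Run:
```python
from h import *
go(.537,.195,.072,187.6)
ims=[]
for n,k,b in(('scene','s7',(260,370,190,290)),('top','t7',(130,240,150,250))):
    c=snap(n,k)
    W=world(c);I=c['img'].astype(int);R,G,B=I[...,0],I[...,1],I[...,2];z=W[...,2]
    p=(np.hypot(W[...,0]-.537,W[...,1]-.195)<.05)&(R>60)&(R-B>50)&(R-G>30)&(z>.075)&(z<.13);X=W[p]
    if len(X)>5:
        print(n,len(X),rect(X),'z',X[:,2].min(),X[:,2].max())
        zt=np.percentile(X[:,2],90);t=X[X[:,2]>zt-.006];print(' top',len(t),zt,rect(t),t.min(0),t.max(0))
    pl=(np.hypot(W[...,0]-.537,W[...,1]-.195)<.11)&(np.abs(z-.046)<.004)&(np.abs(R-B)<40)&(R>90);print(' plate',pl.sum(),rect(W[pl]))
    ims.append(cv2.resize(c['img'][b[2]:b[3],b[0]:b[1],::-1],(400,364),interpolation=3))
cv2.imwrite('pics/m7.png',np.hstack(ims))
```

```text
lin [-0.6 -2.1 26.9] twist -0.003 | t 15.3 pos [0.535  0.1941 0.0989] psi -172.55 F [-0.4 -0.3 -0.3] gap 0.03358657452293501 tilt -1.0 q [ 0.69  0.31 -0.4  -0.   -0.87 -0.56]
scene 221 [542.  196.9  43.8  63.9  36.8] z 0.09024409368867814 0.12825612526931907
 top 143 0.108893765280074 [541.5 196.7  41.8  63.9  39.1] [0.51127998 0.16625698 0.10299181] [0.56702613 0.22144859 0.12825613]
 plate 1416 [537.6 195.2 123.7 150.9   7.7]
top 71 [537.1 174.9  36.1  21.1   8.4] z 0.09886189072359275 0.11150979136825079
 top 64 0.10974458432284684 [537.1 174.9  36.1  21.1   8.4] [0.51842263 0.16265469 0.10400177] [0.55525389 0.18469865 0.11150979]
 plate 917 [536.3 195.4 121.1 148.7   7.7]
```

View pics/m7.png

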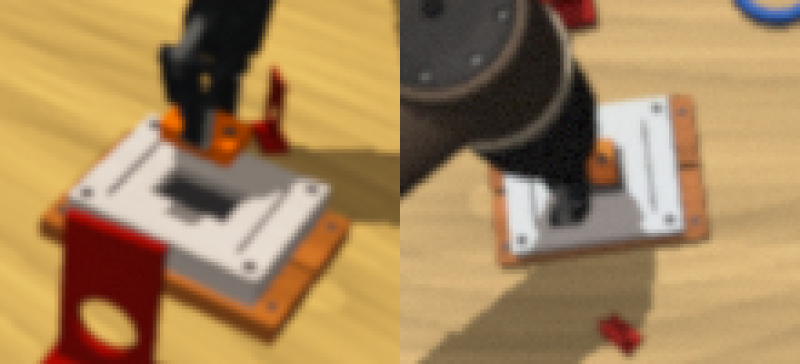

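The left crop shows the orange pad held level above the dark pocket (pocket at (195,195), pad at (205,130)); the right crop shows its near half at (605,160). One closer measurement of the pad against the fixture:

Run:
```python
from h import *
a=np.radians(7.7);ex=np.array([np.cos(a),np.sin(a)]);ey=np.array([-ex[1],ex[0]])
for k,o in(('s7',(.538,.195)),('t7',(.5365,.1955))):
    c=pickle.load(open(f'pics/{k}.pkl','rb'));W=world(c);I=c['img'].astype(int);R,G,B=I[...,0],I[...,1],I[...,2];z=W[...,2]
    L=np.dstack([(W[...,:2]-o)@ex,(W[...,:2]-o)@ey])*1000
    p=(np.abs(L[...,0])<30)&(np.abs(L[...,1])<40)&(R>60)&(R-B>50)&(R-G>30)&(z>.08)&(z<.114)
    t=p&(z>.105)
    print(k,'top n',t.sum(),'z',np.percentile(z[t],[5,50,95]).round(4),'lx',np.percentile(L[t][:,0],[0,2,10,90,98,100]).round(1),'ly',np.percentile(L[t][:,1],[0,2,10,90,98,100]).round(1))
    T=L[t]
    for b in range(-32,32,8):
        q=T[(T[:,1]>=b)&(T[:,1]<b+8)]
        if len(q)>2: print('  ly',b,len(q),q[:,0].min().round(1),q[:,0].max().round(1))
    s=p&(z<.103); print('  side n',s.sum(),'lx',np.percentile(L[s][:,0],[5,50,95]).round(1) if s.sum() else '','ly',np.percentile(L[s][:,1],[5,50,95]).round(1) if s.sum() else '')
    # pocket: dark in plate
    d=(np.abs(L[...,0])<35)&(np.abs(L[...,1])<45)&(z<.0445)&(z>.02)&(R<130); print('  pocket',d.sum(),np.percentile(L[d],[1,50,99],axis=0).round(1).tolist() if d.sum() else '')
```

```text
s7 top n 117 z [0.1054 0.1075 0.1097] lx [-25.6 -21.  -16.8  15.3  21.1  22.5] ly [-30.  -28.7 -24.6  22.6  24.7  25.2]
  ly -32 14 -3.1 15.2
  ly -24 10 0.9 15.3
  ly -16 3 13.9 22.5
  ly -8 3 -19.1 -12.3
  ly 0 15 -20.5 1.0
  ly 8 32 -25.6 21.8
  ly 16 33 -20.7 18.0
  ly 24 7 -13.5 9.7
  side n 79 lx [-10.1  14.9  17.4] ly [-24.8  10.9  25.4]
  pocket 192 [[-23.5, -31.2], [-10.6, -4.8], [7.9, 23.7]]
t7 top n 54 z [0.1056 0.1076 0.1107] lx [-20.2 -19.7 -17.9  10.6  15.3  15.9] ly [-31.2 -30.9 -29.5 -13.8 -11.1 -10.1]
  ly -32 25 -19.7 15.4
  ly -24 20 -18.5 15.9
  ly -16 9 -20.2 1.5
  side n 5 lx [-19.8 -12.2   0.1] ly [-27.1 -19.9 -16.5]
  pocket 35 [[-28.3, -28.6], [-12.2, -20.7], [15.4, 27.2]]
```

Request:
step_arm([
  [-3, -2, 15],
  [-3, -2, 30],
  [-3, -2, 38],
  [-3, -2, 38],
  [-3, -2, 38],
  [-3, -2, 38],
], grip=[30, 30, 30, 30, 30, 30], twist=[0, 0, 0, 0, 0, 0])

```text
time: 16.15
position: [0.5371, 0.1984, 0.0613]
tcp_rot: [[0.132, -0.991, 0.001], [-0.991, -0.132, 0.001], [-0.0, -0.001, -1.0]]
force: [-0.2, 0.2, -0.8]
finger_gap: 0.034
gripper_force: 60.1
```

Run:
```python
from h import *
go(.5367,.1972,.049,187.7)
a=np.radians(7.7);ex=np.array([np.cos(a),np.sin(a)]);ey=np.array([-ex[1],ex[0]])
for n,k,o in(('scene','s8',(.538,.195)),('top','t8',(.5365,.1955))):
    c=snap(n,k);W=world(c);I=c['img'].astype(int);R,G,B=I[...,0],I[...,1],I[...,2];z=W[...,2]
    L=np.dstack([(W[...,:2]-o)@ex,(W[...,:2]-o)@ey])*1000
    p=(np.abs(L[...,0])<30)&(np.abs(L[...,1])<40)&(R>60)&(R-B>50)&(R-G>30)&(z>.05)&(z<.077)
    t=p&(z>.067)
    print(k,'top n',t.sum(),'z',np.percentile(z[t],[5,50,95]).round(4),'lx',np.percentile(L[t][:,0],[0,2,10,90,98,100]).round(1),'ly',np.percentile(L[t][:,1],[0,2,10,90,98,100]).round(1))
    s=p&(z<.066); print('  side n',s.sum(),'lx',np.percentile(L[s][:,0],[5,50,95]).round(1) if s.sum() else '','ly',np.percentile(L[s][:,1],[5,50,95]).round(1) if s.sum() else '')
```

```text
lin [ 1.2  0.6 12.3] twist -0.002 | t 16.15 pos [0.5371 0.1984 0.0613] psi -172.43 F [-0.2  0.2 -0.8] gap 0.03404194768434852 tilt -1.0 q [ 0.7   0.36 -0.43  0.   -0.79 -0.56]
s8 top n 112 z [0.0677 0.0697 0.072 ] lx [-19.  -17.7 -14.1  17.8  21.8  29.5] ly [-25.3 -24.9 -20.6  26.5  29.2  30. ]
  side n 84 lx [-8.7 17.3 22. ] ly [-22.8  14.2  29.6]
t8 top n 54 z [0.0676 0.0699 0.0725] lx [-18.6 -17.2 -15.   13.3  17.2  17.4] ly [-26.5 -26.1 -25.   -9.4  -7.2  -6.6]
  side n 4 lx [-15.2  -2.4  10.2] ly [-24.4 -19.  -18.2]
```

Request:
step_arm([
  [1.6, 0, 0],
  [1.6, 0, 0],
  [1.6, 0, 3],
  [1.6, 0, 6],
  [1.6, 0, 8],
  [1.6, 0, 10],
  [1.6, 0, 10],
], grip=[30, 30, 30, 30, 30, 30, 30], twist=[0, 0, 0, 0, 0, 0, 0])

```text
time: 17.12
position: [0.5369, 0.1966, 0.0506]
tcp_rot: [[0.132, -0.991, -0.0], [-0.991, -0.132, -0.0], [0.0, 0.0, -1.0]]
force: [0.1, 0.3, -0.7]
finger_gap: 0.034
gripper_force: 60.1
```

Request:
step_arm([
  [0, 0, 1.5],
  [0, 0, 3],
  [0, 0, 4],
  [0, 0, 4],
  [0, 0, 4],
], grip=[30, 30, 30, 30, 30], twist=[0, 0, 0, 0, 0])

```text
time: 17.75
position: [0.537, 0.1966, 0.0468]
tcp_rot: [[0.132, -0.991, 0.0], [-0.991, -0.132, -0.0], [0.0, -0.0, -1.0]]
force: [0.2, 0.9, -1.0]
finger_gap: 0.0338
gripper_force: 60.1
```

Request:
step_arm([
  [0, 0, 0],
  [0, 0, 0],
  [0, 0, 0],
  [0, 0, 0],
  [0, 0, -15],
  [0, 0, -30],
  [0, 0, -30],
  [0, 0, -30],
  [0, 0, -30],
  [0, 0, -30],
  [0, 0, -30],
], grip=[34, 37, 42, 50, 50, 30, 10, 0, 0, 0, 0], twist=[0, 0, 0, 0, 0, 0, 0, 0, 0, 0, 0])

```text
time: 19.12
position: [0.5369, 0.1966, 0.0765]
tcp_rot: [[0.132, -0.991, -0.0], [-0.991, -0.132, -0.0], [0.0, 0.0, -1.0]]
force: [-0.7, 1.0, -0.1]
finger_gap: -0.0004
gripper_force: 0.0
```

Run:
```python
from h import *
go(.5372,.1953,.056,187.7)
a=np.radians(7.7);ex=np.array([np.cos(a),np.sin(a)]);ey=np.array([-ex[1],ex[0]])
for n,k,o in(('scene','s9',(.538,.195)),('top','t9',(.5365,.1955))):
    c=snap(n,k);W=world(c);I=c['img'].astype(int);R,G,B=I[...,0],I[...,1],I[...,2];z=W[...,2]
    L=np.dstack([(W[...,:2]-o)@ex,(W[...,:2]-o)@ey])*1000
    p=(np.abs(L[...,0])<30)&(np.abs(L[...,1])<40)&(R>60)&(R-B>50)&(R-G>30)&(z>.044)&(z<.066)
    X=np.c_[L[p],z[p]*1000]; A=np.c_[X[:,:2],np.ones(len(X))]
    print(k,p.sum(),'z',np.percentile(z[p],[5,50,95]).round(4),'lx',np.percentile(L[p][:,0],[0,5,95,100]).round(1),'ly',np.percentile(L[p][:,1],[0,5,95,100]).round(1))
```

```text
lin [ 1.3 -0.2 20.5] twist -0.002 | t 19.12 pos [0.5369 0.1966 0.0765] psi -172.44 F [-0.7  1.  -0.1] gap -0.0003917110991736548 tilt -1.0 q [ 0.69  0.34 -0.41 -0.   -0.82 -0.56]
s9 271 z [0.0459 0.0537 0.0554] lx [-29.2 -17.8  18.4  21.6] ly [-34.4 -26.2  27.   28.6]
t9 78 z [0.0496 0.0534 0.0562] lx [-17.6 -16.   15.2  18. ] ly [-26.6 -26.4  -4.3  -1.9]
```

Pad sits 8 mm proud on the seat; now press with the shut fingers.

Request:
step_arm([
  [1.3, 0, 10],
  [1.3, 0, 18],
  [1.3, 0, 22],
  [1.3, 0, 24],
  [1.3, 0, 26],
  [1.3, 0, 28],
  [1.3, 0, 29],
  [1.3, 0, 29],
  [1.3, 0, 29],
], grip=[0, 0, 0, 0, 0, 0, 0, 0, 0], twist=[0, 0, 0, 0, 0, 0, 0, 0, 0])

```text
time: 20.35
position: [0.5369, 0.1951, 0.0481]
tcp_rot: [[0.132, -0.991, -0.0], [-0.991, -0.132, -0.0], [0.0, 0.001, -1.0]]
force: [-3.2, -1.5, 5.9]
finger_gap: 0.0001
gripper_force: 2.8
```

Request:
step_arm([
  [0, 0, 1],
  [0, 0, 2],
  [0, 0, 3],
  [0, 0, 3.5],
  [0, 0, 3.5],
  [0, 0, 3.5],
], grip=[0, 0, 0, 0, 0, 0], twist=[0, 0, 0, 0, 0, 0])

```text
time: 21.1
position: [0.537, 0.1951, 0.0459]
tcp_rot: [[0.132, -0.991, 0.0], [-0.991, -0.132, -0.0], [0.0, -0.0, -1.0]]
force: [-6.4, -2.8, 17.6]
finger_gap: -0.0001
gripper_force: 9.2
```

Request:
step_arm([
  [0, 0, 1],
  [0, 0, 2],
  [0, 0, 2],
  [0, 0, 2],
  [0, 0, 2],
], grip=[0, 0, 0, 0, 0], twist=[0, 0, 0, 0, 0])

```text
time: 21.72
position: [0.5372, 0.1951, 0.0458]
tcp_rot: [[0.133, -0.991, 0.001], [-0.991, -0.133, -0.0], [0.0, -0.001, -1.0]]
force: [-13.1, -3.6, 35.5]
finger_gap: -0.0
gripper_force: 17.5
```

Request:
step_arm([
  [0, 0, -5],
  [0, 0, -40],
  [0, 0, -100],
  [0, 0, -150],
  [40, 30, -160],
  [80, 60, -160],
  [120, 90, -160],
  [150, 100, -160],
  [150, 100, -160],
], grip=[0, 0, 0, 0, 0, 0, 0, 0, 0], twist=[0, 0, 0, 0, 0, 0, 0, 0, 0])

```text
time: 22.85
position: [0.4573, 0.0321, 0.2026]
tcp_rot: [[0.13, -0.992, 0.001], [-0.992, -0.13, 0.001], [-0.001, -0.001, -1.0]]
force: [0.6, 1.2, 0.4]
finger_gap: 0.0002
gripper_force: 0.0
```

Run:
```python
from h import *
go(.5,.1,.2)
a=np.radians(7.7);ex=np.array([np.cos(a),np.sin(a)]);ey=np.array([-ex[1],ex[0]]);ims=[]
for n,k,o in(('scene','s10',(.538,.195)),('top','t10',(.5365,.1955))):
    c=snap(n,k);W=world(c);I=c['img'].astype(int);R,G,B=I[...,0],I[...,1],I[...,2];z=W[...,2]
    L=np.dstack([(W[...,:2]-o)@ex,(W[...,:2]-o)@ey])*1000
    p=(np.abs(L[...,0])<30)&(np.abs(L[...,1])<40)&(R>60)&(R-B>50)&(R-G>30)&(z>.03)&(z<.066)
    q=(np.abs(L[...,0])<55)&(np.abs(L[...,1])<70)&(np.abs(R-B)<40)&(R>120)&(z>.03)&(z<.066)
    print(k,p.sum(),'pad z',np.median(z[p]).round(4),'plate',np.median(z[q]).round(4),[(s,np.median(z[p&m]).round(4)) for s,m in(('+x',L[...,0]>6),('-x',L[...,0]<-6),('+y',L[...,1]>9),('-y',L[...,1]<-9)) if (p&m).any()])
    g=(np.hypot(W[...,0]-.546,W[...,1]+.217)<.05)&(R>60)&(R-G>40)&(R-B>35)&(z>.05);print(' gauge',g.sum(),W[g].mean(0).round(3) if g.any() else '',W[g].max(0).round(3) if g.any() else '')
    b=(165,365,120,270) if n=='scene' else (130,330,120,270)
    ims.append(cv2.resize(c['img'][b[2]:b[3],b[0]:b[1],::-1],(400,300),interpolation=3))
cv2.imwrite('pics/m10.png',np.hstack(ims))
```

```text
lin [-61.8 -51.1   2.7] twist 0 | t 22.85 pos [0.4573 0.0321 0.2026] psi -172.55 F [0.6 1.2 0.4] gap 0.00015592913734572872 tilt -1.0 q [ 0.5   0.02 -0.49 -0.   -1.06 -0.37]
s10 239 pad z 0.0467 plate 0.0471 [('+x', np.float64(0.0467)), ('-x', np.float64(0.0467)), ('+y', np.float64(0.0467)), ('-y', np.float64(0.0469))]
 gauge 382 [ 0.551 -0.213  0.144] [ 0.587 -0.19   0.197]
t10 0 pad z nan plate 0.0471 []
 gauge 243 [ 0.543 -0.213  0.143] [ 0.584 -0.19   0.199]
  return _methods._mean(a, axis=axis, dtype=dtype,
  ret = ret.dtype.type(ret / rcount)
```

View pics/m10.png

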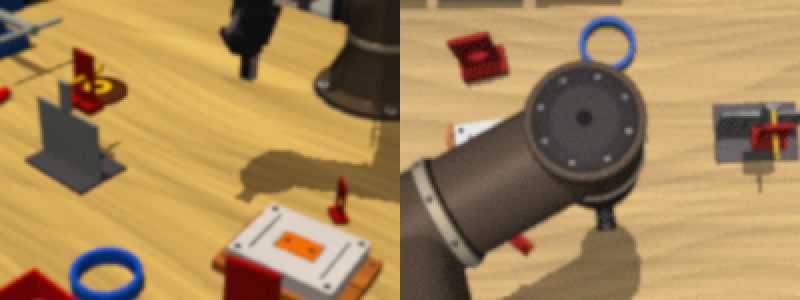

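The pad lies flush in the pocket (left crop, (298,245); pad 46.7 mm against plate 47.1 mm, level on all sides). The gauge hangs on the peg ((85,80) left, (775,135) right), and the gripper is clear of everything.

```bash
python3 -c "
from h import *
print(r.hand_in())"
```

```text
the job is handed in; nothing more can be done
None
```

The red gauge hangs by its eye on the peg, the orange pad is pressed to its stop flush with the plate (46.7 mm against 47.1 mm measured), and the job is handed in at about 23 s of the 67 s limit; I did not see the verdict.

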